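# Tick off the bottle rack by running a fingertip along its tags

## Robot

A 6-joint arm with a two-finger parallel gripper is mounted at the origin on the work surface. World frame = base frame: x ahead of the robot, y to its left, z up, the work surface at z = 0. Lengths are in m, angles in rad, forces in N, time in s.
With the tool pointing down it reaches from about 0.375 to 0.9 m from the base axis. Payload 3.1 kg.
Tool frame: the origin (TCP) lies between the finger pads; the fingertips stand 22 mm ahead of it and the grasp point (between the pads) lies 3 mm ahead of it; z points along the fingers, y is the line along which they close (so a half turn about z gives the same grasp; the last joint's range is limited). The gripper opens to 87 mm and grips with 3 to 60 N. Pads are 19 mm wide; open, the fingers measure 117 mm over their backs; the gripper's body (75 mm by 190 mm) begins 51 mm behind the grasp point.
Start: joints at [1.077, 0.527, 1.433, -0, 1.181, -0.178], TCP at [0.194, 0.594, 0.245] pointing down, gripper open.
Joint ranges: [-3.08, 3.08], [-0.75, 2.2], [0.22, 2.44], [-1.43, 4.57], [0, 2.65], [-2.85, 2.85]. Speed limits (rad/s): [2.79, 2.79, 3.14, 3.14, 3.14, 3.14].

## Interface

Orientations are given as a unit quaternion [x, y, z, w].
In Python, from rig import robot gives the robot as it stands.
- The arm moves only by the tool move_arm, never from a script. Its argument "series" is text: rows parted by semicolons, each of 6 numbers parted by spaces: the shift along the tool's x, y, z in mm, then the turn, a rotation vector about the tool's x, y, z in degrees. In form: dx dy dz ax ay az; .... A call has 1 to 8 rows; each row is the pose to reach, as a shift and turn from the pose commanded when the call began, along the tool's axes at that moment; what a row does not reach only later rows make up. A row lasts 1/12 s, in which the tool goes at most 41.7 mm and 7.16 degrees, less where a joint would pass 70% of its speed; a pose out of reach is approached as far as the arm can. A call with a gripper value outside its range is refused whole. "jaw" is the opening, from 0 (shut) to 1 (fully open), set as the call begins (left out, the last holds). The fingers move at their own pace and stop on an object; "newtons" is the grip in N (left out, the last holds). Time passes only in rows, so rows that repeat a pose let the fingers close. It gives the time, the measured TCP pose, the force, the opening and the grip force at its end, in the units of the state.
- robot.get_obs(): the state, without advancing time (a new reading comes with each control period).
- robot.camera(name): name is "scene" or "top" or "wrist"; returns a dict with "img" (480x640x3 uint8, red, green, blue), "mtx" (3x3 intrinsics, pixels), "world_to_cam" (4x4, takes a point from world to camera coordinates). Camera axes: x right, y down, z forward; pixel columns grow to the right and rows downward; lengths in m; the calibration is good to about 2 mm. The wrist camera is an equidistant fisheye: a pixel r from the principal point sees the ray r / f radians off the axis. A picture is of the moment at which its call begins. There is no depth.
- robot.hand_in(): hands the job in; it is judged then, once.
Trained networks look in a picture, given as the dict that the camera call returned (one of the last four; its "shot" number tells which), for a name from the list of things; names that differ only in an ending like _2 or _b are one class to them, and where a whole thing is asked for, a point or a joint stands for the part that bears it (a point fixed in the world has none). Each returns a list of dicts, best first, with "p" (0 to 1); they miss things now and then, are a little off and sometimes report something else, mostly with a low value. They report only what shows in the picture. A call takes as long as a camera call.
- robot.search_frame(picture, thing): "xyz" ([x, y, z] in m, in world coordinates, good to about 4 mm: the middle of the surface that is visible of it).
- robot.tip_of(picture, thing): "xyz" ([x, y, z] in m, in world coordinates, good to about 4 mm: a listed point, or the origin of a listed thing).
The state is a dict: "time": time; "q": joint angles; "joint_velocities": joint speeds; "joint_torque": joint torques, N m; "position": TCP position; "tool_rot": TCP orientation; "ft_force": force on the tool from outside, world axes, zero at the start; "moment": the same for the moment, N m; "grip_width": finger opening in m; "grip_force": force on a finger pad.
Only numpy, scipy, OpenCV 4.12 (cv2) and the standard library are available. Lean on these libraries where they do the work, as an engineer would, in place of code of your own. Each camera call takes 0.05 s, during which the arm holds its last target. There are 200 camera calls.

## Task

The four bottles in the rack have been counted: with closed fingertips, run lightly along the tag rail above their necks, starting at the right-hand end as seen when facing the bottle mouths (the end the brass tags lean towards), and tip the four tags over one after another in that order, so that each ends lying flat on the rail. Use only a light touch, do not press hard on the rack, grasp nothing, and leave the glass, jar and stopper beside the rack where they are.

Things in the scene. Friction and masses are not known exactly. Their poses are not given: they have to be found in the camera images.
- rack: Fixed wooden rack, 250 (x -35 to +215) x 320 mm (y), 4 lying dark green bottles wedged in it, mouths towards -x, tops 78 mm high. Origin on the bench under the middle of the tag rail; z up; y along the rail. +y is the left end when facing the mouths. Its highest part but for the tags is the tag rail, a level bar over the necks, 44 mm wide (x -22 to 22), 320 long, top 98 mm above the bench.
- hinge0 (a point): Hinge of the first tag on the rail, at rack y = -105 mm, 3 mm above the rail's top; its pin lies along the rack's x. Fixed to the rack, axes as the rack's.
- tag0 (a joint): Angle of the first tag: brass plate 26 mm wide (rack x), 40 mm long from its hinge, 4 mm thick, 25 g. 0 = standing, leaning 0.3 rad to rack -y on its stop; grows as its top goes to +y; 0.3 = upright; 1.87 = flat on the rail, pointing to +y, top face 5 mm above the rail, clear of the next hinge. Swings freely: released before upright it drops back, past upright it falls flat.
- hinge1 (a point): Hinge of the second tag on the rail, at rack y = -35 mm, 3 mm above the rail's top; its pin lies along the rack's x. Fixed to the rack, axes as the rack's.
- tag1 (a joint): Angle of the second tag: brass plate 26 mm wide (rack x), 40 mm long from its hinge, 4 mm thick, 25 g. 0 = standing, leaning 0.3 rad to rack -y on its stop; grows as its top goes to +y; 0.3 = upright; 1.87 = flat on the rail, pointing to +y, top face 5 mm above the rail, clear of the next hinge. Swings freely: released before upright it drops back, past upright it falls flat.
- hinge2 (a point): Hinge of the third tag on the rail, at rack y = 35 mm, 3 mm above the rail's top; its pin lies along the rack's x. Fixed to the rack, axes as the rack's.
- tag2 (a joint): Angle of the third tag: brass plate 26 mm wide (rack x), 40 mm long from its hinge, 4 mm thick, 25 g. 0 = standing, leaning 0.3 rad to rack -y on its stop; grows as its top goes to +y; 0.3 = upright; 1.87 = flat on the rail, pointing to +y, top face 5 mm above the rail, clear of the next hinge. Swings freely: released before upright it drops back, past upright it falls flat.
- hinge3 (a point): Hinge of the fourth tag on the rail, at rack y = 105 mm, 3 mm above the rail's top; its pin lies along the rack's x. Fixed to the rack, axes as the rack's.
- tag3 (a joint): Angle of the fourth tag: brass plate 26 mm wide (rack x), 40 mm long from its hinge, 4 mm thick, 25 g. 0 = standing, leaning 0.3 rad to rack -y on its stop; grows as its top goes to +y; 0.3 = upright; 1.87 = flat on the rail, pointing to +y, top face 5 mm above the rail, clear of the next hinge. Swings freely: released before upright it drops back, past upright it falls flat.
- glass: Loose clear tasting glass, a cup 66 mm across the rim, 90 mm tall, standing on the bench on the mouth side of the rack. Origin: centre of its underside. Leave alone.
- jar: Loose amber glass jar with dark lid, 56 mm across, 75 mm tall, standing on the bench on the mouth side of the rack. Origin: centre of its underside. Leave alone.
- stopper: Loose cork bottle stopper with a broad round end, 38 mm across, 42 mm tall, standing on its broad end on the bench on the mouth side of the rack. Origin: centre of its underside. Leave alone.

How it is judged:
On the way, in this order (a step that is already met when the one before it is completed fails the run):
1. the first tag lies flat, together with those before it, while the tags after it still stand (value of joint tag0 above 1.7 rad and value of joint each of tag1, tag2, tag3 below 0.6 rad), for 0.05 s.
2. the second tag lies flat, together with those before it, while the tags after it still stand (value of joint each of tag0, tag1 above 1.7 rad and value of joint each of tag2, tag3 below 0.6 rad), for 0.05 s.
3. the third tag lies flat, together with those before it, while the tags after it still stand (value of joint each of tag0, tag1, tag2 above 1.7 rad and value of joint tag3 below 0.6 rad), for 0.05 s.
4. the fourth tag lies flat, together with those before it, while the tags after it still stand (value of joint each of tag0, tag1, tag2, tag3 above 1.7 rad), for 0.05 s.
At the end, for the whole second after the job is handed in: All four tags lie flat and still on the rail (each joint above 1.7 rad), and the glass, jar and stopper stand upright within 15 mm of where they started (all of step 4 and velocity of joint each of tag0, tag1, tag2, tag3 below 0.1 rad/s and distance of each of glass, jar, stopper from where it was at the start of the episode below 0.015 m and angle between each of glass, jar, stopper's own z axis and vertical below 0.1 rad); the robot touches nothing.
It fails at once if a finger or any part of the arm presses on the rack, its bottles or its tags with more than 20 N (contact force between any of the fingers, the arm and rack above 20 N).
It fails at once if the glass, jar or stopper is pushed, lifted or carried more than 15 mm from its place, or tipped (distance of any of glass, jar, stopper from where it was at the start of the episode above 0.015 m or angle between any of glass, jar, stopper's own z axis and vertical above 0.25 rad).
It also fails if it takes over 40 s, if anything falls off the work surface, if the arm or the gripper's body presses on something with over 40 N, if the wrist force passes 120 N, or if a joint passes its speed limit or range.

## Working session

There is one attempt and no reset: what is moved stays moved. The work goes in short steps, Python scripts to look and compute and a tool call to move; the robot and the scene stay as the last step left them, time stands still between calls to the robot, and variables do not carry over. Pictures are saved under pics/ and viewed, at most 10 in all, crops included, and the job is handed in when it is done.

Besides the shell and the picture viewer there is one more tool, called after "Request:" as name(argument=value, ...) on one line, values as JSON. move_arm: Moves the arm, as the interface text tells. Its arguments: {"type":"object","properties":{"series":{"type":"string"},"jaw":{"type":"number"},"newtons":{"type":"number"}},"required":["series"]}

```bash
mkdir -p pics; cat > h.py <<'E'
from rig import robot
import numpy as np, cv2
def shot(n,f=None):
    p=robot.camera(n)
    if f: cv2.imwrite('pics/'+f,p["img"][:,:,::-1])
    return p
E
python3 - <<'E'
from h import *
o=robot.get_obs(); print(o["position"],o["tool_rot"],o["time"])
for c in ["scene","top"]:
    p=shot(c,c+"0.png")
    for t in ["rack","hinge0","hinge1","hinge2","hinge3","glass","jar","stopper"]:
        print(c,t,[(np.round(d["xyz"],3).tolist(),round(d["p"],2)) for d in robot.tip_of(p,t)[:4]])
a=cv2.imread('pics/scene0.png');b=cv2.imread('pics/top0.png')
cv2.imwrite('pics/both.png',cv2.resize(np.vstack([a,b]),(448,600)) if 0 else cv2.resize(np.hstack([a,b]),(800,300)))
E
```

```text
[0.19373264 0.59349757 0.24357127] [ 1.57210157e-01  9.87564569e-01 -1.03226968e-03 -3.51384121e-04] 0.0
scene rack [([0.549, 0.027, -0.002], 0.69)]
scene hinge0 [([0.579, 0.134, 0.103], 0.87), ([0.54, -0.005, 0.104], 0.85), ([0.558, 0.06, 0.102], 0.76)]
scene hinge1 [([0.579, 0.134, 0.103], 0.87), ([0.54, -0.005, 0.104], 0.85), ([0.558, 0.06, 0.102], 0.76)]
scene hinge2 [([0.579, 0.134, 0.103], 0.87), ([0.54, -0.005, 0.104], 0.85), ([0.558, 0.06, 0.102], 0.76)]
scene hinge3 [([0.579, 0.134, 0.103], 0.87), ([0.54, -0.005, 0.104], 0.85), ([0.558, 0.06, 0.102], 0.76)]
scene glass [([0.404, -0.028, 0.0], 0.56)]
scene jar [([0.461, 0.154, -0.004], 0.71)]
scene stopper []
top rack [([0.563, 0.06, 0.101], 0.71), ([0.554, 0.028, 0.002], 0.57)]
top hinge0 [([0.561, 0.056, 0.102], 0.67), ([0.521, -0.071, 0.099], 0.63), ([0.583, 0.126, 0.1], 0.6), ([0.543, -0.011, 0.101], 0.55)]
top hinge1 [([0.561, 0.056, 0.102], 0.67), ([0.521, -0.071, 0.099], 0.63), ([0.583, 0.126, 0.1], 0.6), ([0.543, -0.011, 0.101], 0.55)]
top hinge2 [([0.561, 0.056, 0.102], 0.67), ([0.521, -0.071, 0.099], 0.63), ([0.583, 0.126, 0.1], 0.6), ([0.543, -0.011, 0.101], 0.55)]
top hinge3 [([0.561, 0.056, 0.102], 0.67), ([0.521, -0.071, 0.099], 0.63), ([0.583, 0.126, 0.1], 0.6), ([0.543, -0.011, 0.101], 0.55)]
top glass [([0.405, -0.035, 0.002], 0.9)]
top jar [([0.467, 0.156, 0.004], 0.88)]
top stopper [([0.45, 0.066, -0.0], 0.62), ([0.583, 0.129, 0.101], 0.16)]
```

View pics/top0.png

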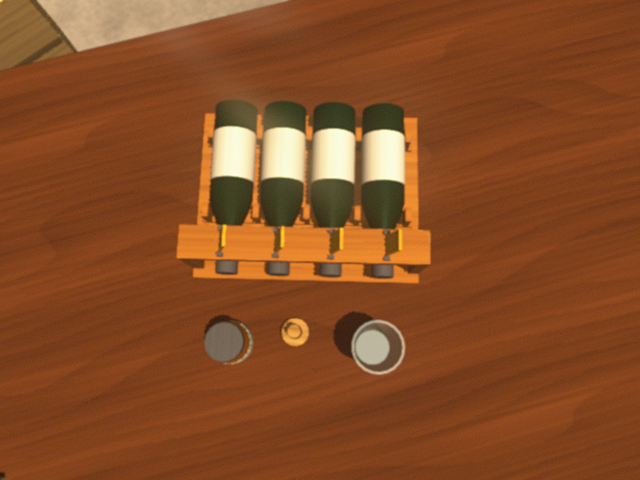

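View pics/scene0.png

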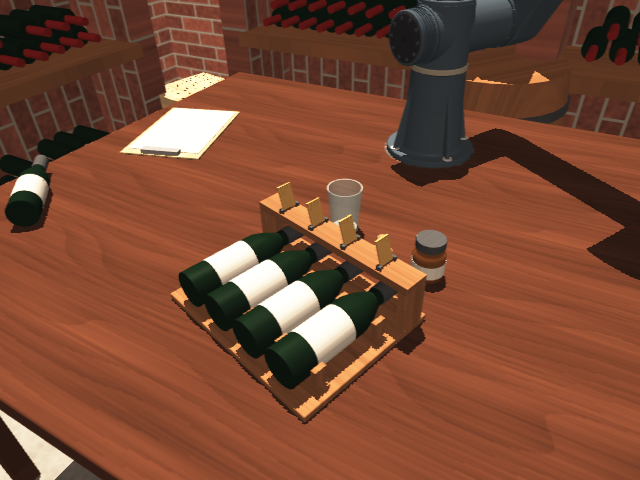

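The top view shows the rail running from (178,240) to (430,248), with the tags leaning to image right (the jar/glass side is the mouths). The first tag is at (400,240), near world (0.521,-0.071), and the fourth is at (222,236), near (0.581,0.130). The scene view agrees. Tool y is already within about 1.4° of the rail direction.

Request:
move_arm(series="-519 -579 0 0 0 0; -519 -579 0 0 0 0; -519 -579 0 0 0 0; -519 -579 0 0 0 0; -519 -579 0 0 0 0; -519 -579 0 0 0 0; -519 -579 0 0 0 0; -519 -579 0 0 0 0", jaw=0, newtons=5)

```text
time: 1.57
position: [0.3289, 0.2874, 0.2449]
tool_rot: [0.157, 0.988, 0.0, 0.0]
ft_force: [0.9, 0.2, -0.9]
grip_width: 0.0417
grip_force: 0.0
```

Request:
move_arm(series="-297 -331 0 0 0 0; -297 -331 0 0 0 0; -297 -331 0 0 0 0; -297 -331 0 0 0 0; -297 -331 0 0 0 0; -297 -331 0 0 0 0; -297 -331 0 0 0 0; -297 -331 0 0 0 0")

```text
time: 2.23
position: [0.4636, -0.0181, 0.2449]
tool_rot: [0.158, 0.988, 0.0, 0.0]
ft_force: [1.0, 1.2, 0.2]
grip_width: 0.0006
grip_force: 0.0
```

Request:
move_arm(series="-75 -83 0 0 0 0; -75 -83 0 0 0 0; -75 -83 0 0 0 0; -75 -83 0 0 0 0; -75 -83 0 0 0 0; -75 -83 0 0 0 0")

```text
time: 2.73
position: [0.5077, -0.1175, 0.2443]
tool_rot: [0.157, 0.988, 0.0, -0.001]
ft_force: [-0.1, 0.7, -0.2]
grip_width: 0.0002
grip_force: 0.0
```

```bash
python3 - <<'E'
from h import *
o=robot.get_obs(); print(o["position"],o["tool_rot"],o["time"],o["grip_width"],o["ft_force"])
for c in ["wrist","top","scene"]:
    p=shot(c,c+"1.png")
    for t in ["rack","hinge0"]:
        print(c,t,[(np.round(d["xyz"],3).tolist(),round(d["p"],2)) for d in robot.tip_of(p,t)[:6]])
    if c!="wrist":
        for t in ["tag0"]: print([(np.round(d["xyz"],3).tolist(),round(d["p"],2)) for d in robot.search_frame(p,t)[:6]])
E
```

```text
[ 0.50770226 -0.11748837  0.24425442] [ 1.57471933e-01  9.87523004e-01  4.51635996e-04 -8.38712778e-04] 2.7333 0.0002499658044118342 [-0.08420477  0.66247355 -0.23381872]
wrist rack [([0.549, 0.025, 0.003], 0.79), ([0.563, 0.059, 0.101], 0.59)]
wrist hinge0 [([0.578, 0.129, 0.102], 0.92), ([0.525, -0.074, 0.104], 0.85), ([0.562, 0.059, 0.099], 0.61), ([0.546, -0.004, 0.105], 0.55)]
top rack [([0.554, 0.024, 0.001], 0.85)]
top hinge0 [([0.586, 0.125, 0.1], 0.71), ([0.562, 0.059, 0.104], 0.63), ([0.543, -0.012, 0.1], 0.58)]
[([0.54, -0.011, 0.13], 0.77), ([0.58, 0.115, 0.138], 0.7), ([0.56, 0.058, 0.134], 0.64), ([0.515, -0.08, 0.12], 0.5)]
scene rack [([0.553, 0.027, -0.0], 0.67)]
scene hinge0 [([0.582, 0.131, 0.103], 0.97), ([0.561, 0.061, 0.102], 0.93), ([0.538, -0.009, 0.101], 0.91), ([0.526, -0.076, 0.1], 0.73)]
[([0.542, -0.01, 0.121], 0.86), ([0.562, 0.055, 0.125], 0.6), ([0.518, -0.078, 0.126], 0.56), ([0.581, 0.119, 0.119], 0.56)]
```

View pics/wrist1.png

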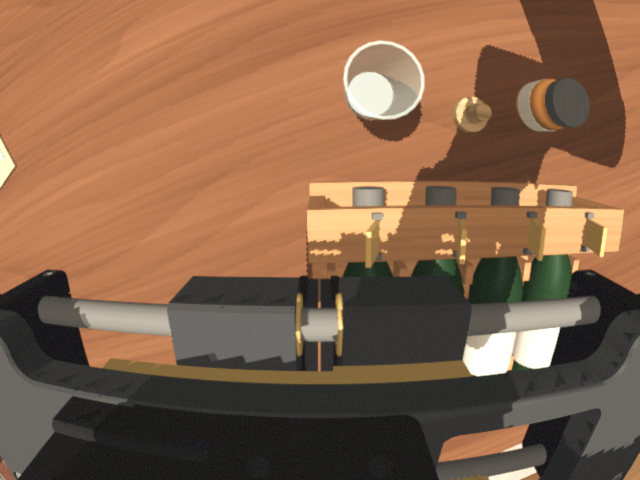

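The wrist view shows the four tags standing at (372,240), (462,240), (537,238) and (595,235), and the fingers closed. In tool coordinates from here the hinges are at y = 46, 114, 185 and 257 mm and x = -2, 1, 3 and 6 mm. I'll lower the tips to about 120 mm in front of the first tag.

Request:
move_arm(series="-1 -10 35 0 0 0; -2 -10 70 0 0 0; -2 -10 90 0 0 0; -2 -10 102 0 0 0; -2 -10 102 0 0 0; -2 -10 102 0 0 0")

```text
time: 3.78
position: [0.5071, -0.1282, 0.1421]
tool_rot: [0.157, 0.988, 0.0, -0.001]
ft_force: [-0.3, 0.2, 0.4]
grip_width: 0.0009
grip_force: 0.0
```

Request:
move_arm(series="0 10 0 0 0 0; 0 18 0 0 0 0; 0 26 0 0 0 0; 0 34 0 0 0 0; 0 42 0 0 0 0; 0 48 0 0 0 0; 0 54 0 0 0 0; 0 60 0 0 0 0")

```text
time: 4.45
position: [0.5262, -0.0704, 0.1426]
tool_rot: [0.157, 0.988, -0.0, 0.0]
ft_force: [-0.1, -0.3, -0.0]
grip_width: 0.0006
grip_force: 0.0
```

Request:
move_arm(series="0 0 0 0 0 0; 0 0 0 0 0 0; 0 0 0 0 0 0; 0 0 0 0 0 0")

```text
time: 4.78
position: [0.5259, -0.0715, 0.1425]
tool_rot: [0.157, 0.988, -0.0, -0.0]
ft_force: [0.5, -0.1, -0.0]
grip_width: 0.0001
grip_force: 0.0
```

```bash
python3 - <<'E'
from h import *
o=robot.get_obs(); print(o["position"],o["time"],o["ft_force"])
a=shot("scene","s2.png");b=shot("wrist","w2.png")
f=lambda p,r:cv2.resize(p["img"][r[0]:r[1],r[2]:r[3],::-1],(400,300))
cv2.imwrite("pics/c2.png",np.hstack([f(a,(150,300,240,440)),f(b,(100,400,200,600))]))
E
```

```text
[ 0.52590582 -0.07153191  0.14249272] 4.7833 [ 0.4890417  -0.06407026 -0.03984812]
```

View pics/c2.png

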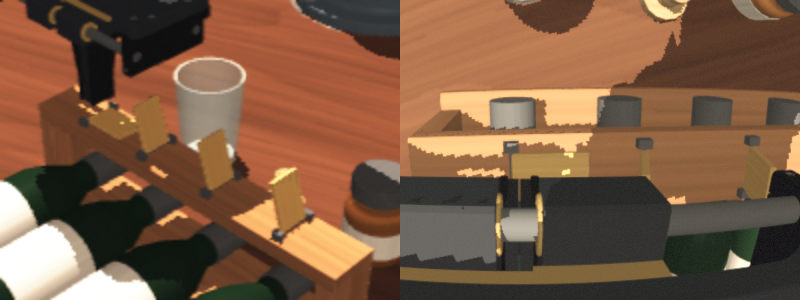

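The first tag lies flat (left crop, at (110,120)) and the other three stand. Next is the second tag.

Request:
move_arm(series="0 9 0 0 0 0; 1 18 0 0 0 0; 1 27 0 0 0 0; 2 36 0 0 0 0; 2 45 0 0 0 0; 3 54 0 0 0 0; 3 62 0 0 0 0; 3 70 0 0 0 0")

```text
time: 5.55
position: [0.5451, -0.0026, 0.1425]
tool_rot: [0.157, 0.988, -0.0, -0.0]
ft_force: [0.5, 0.2, 0.1]
grip_width: 0.0006
grip_force: 0.0
```

Request:
move_arm(series="0 0 0 0 0 0; 0 0 0 0 0 0; 0 0 0 0 0 0; 0 0 0 0 0 0; 0 0 0 0 0 0")

```text
time: 5.97
position: [0.5448, -0.0042, 0.1426]
tool_rot: [0.158, 0.988, -0.0, -0.0]
ft_force: [-0.4, -0.4, -0.5]
grip_width: 0.0005
grip_force: 0.0
```

```bash
python3 - <<'E'
from h import *
o=robot.get_obs(); print(o["position"],o["time"],o["ft_force"])
a=shot("scene","s3.png");b=shot("wrist","w3.png")
f=lambda p,r:cv2.resize(p["img"][r[0]:r[1],r[2]:r[3],::-1],(400,300))
cv2.imwrite("pics/c3.png",np.hstack([f(a,(150,300,240,440)),f(b,(100,400,200,600))]))
E
```

```text
[ 0.54480263 -0.00418751  0.14256715] 5.9667 [-0.41192405 -0.38291713 -0.49981059]
```

View pics/c3.png

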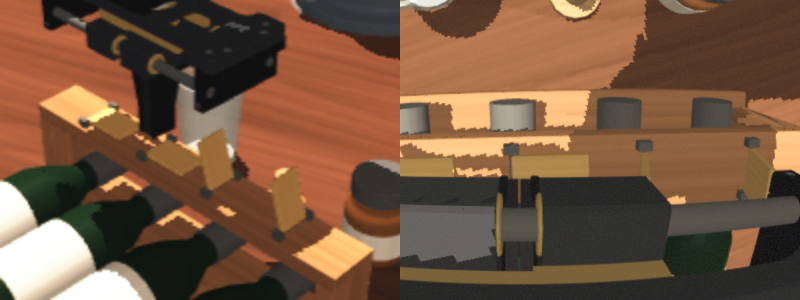

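The first and second tags are flat (left crop, at (110,120) and (175,158)), and the third and fourth stand. I'll do the same for the third, then the fourth.

Request:
move_arm(series="0 9 0 0 0 0; 1 18 0 0 0 0; 1 27 0 0 0 0; 2 36 0 0 0 0; 2 45 0 0 0 0; 3 54 0 0 0 0; 3 62 0 0 0 0; 3 70 0 0 0 0")

```text
time: 6.73
position: [0.5639, 0.0649, 0.1425]
tool_rot: [0.157, 0.988, -0.0, -0.0]
ft_force: [0.3, -0.3, 0.5]
grip_width: 0.0006
grip_force: 0.0
```

Request:
move_arm(series="0 0 0 0 0 0; 0 0 0 0 0 0; 0 0 0 0 0 0; 0 0 0 0 0 0; 0 0 0 0 0 0")

```text
time: 7.15
position: [0.5636, 0.0633, 0.1425]
tool_rot: [0.158, 0.988, -0.0, -0.0]
ft_force: [-0.4, 0.6, 0.3]
grip_width: 0.0006
grip_force: 0.0
```

```bash
python3 - <<'E'
from h import *
o=robot.get_obs(); print(o["position"],o["time"],o["ft_force"])
a=shot("scene","s4.png");b=shot("wrist","w4.png")
f=lambda p,r:cv2.resize(p["img"][r[0]:r[1],r[2]:r[3],::-1],(400,300))
cv2.imwrite("pics/c4.png",np.hstack([f(a,(150,300,240,440)),f(b,(100,400,200,600))]))
E
```

```text
[0.56363324 0.06328357 0.14252844] 7.15 [-0.40170838  0.5881468   0.28977262]
```

View pics/c4.png

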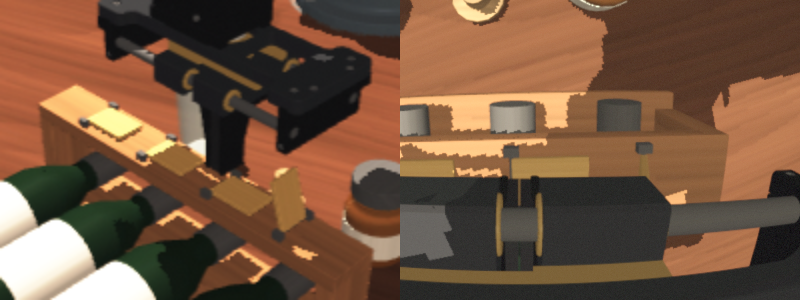

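The third tag is flat (245,195) and the fourth stands at (288,205). I'll tip the fourth, then lift away.

Request:
move_arm(series="0 9 0 0 0 0; 1 18 0 0 0 0; 1 27 0 0 0 0; 2 36 0 0 0 0; 2 45 0 0 0 0; 3 54 0 0 0 0; 3 62 0 0 0 0; 3 70 0 0 0 0")

```text
time: 7.92
position: [0.5828, 0.1323, 0.1425]
tool_rot: [0.157, 0.988, -0.0, -0.0]
ft_force: [0.4, 0.1, -0.6]
grip_width: 0.0003
grip_force: 0.0
```

Request:
move_arm(series="0 0 0 0 0 0; 0 0 0 0 0 0; 0 0 0 0 0 0; 0 0 0 0 0 0; 0 0 -20 0 0 0; 0 0 -50 0 0 0; 0 0 -80 0 0 0; 0 0 -80 0 0 0")

```text
time: 8.58
position: [0.5863, 0.1309, 0.2285]
tool_rot: [0.158, 0.987, 0.001, 0.006]
ft_force: [0.6, 0.4, 1.1]
grip_width: 0.0005
grip_force: 0.0
```

Request:
move_arm(series="0 0 0 0 0 0; 0 0 0 0 0 0; 0 0 0 0 0 0; 0 0 0 0 0 0; 0 0 0 0 0 0")

```text
time: 9.0
position: [0.5819, 0.1311, 0.2213]
tool_rot: [0.157, 0.988, -0.0, -0.001]
ft_force: [-0.1, -1.0, 0.1]
grip_width: 0.0008
grip_force: 0.0
```

```bash
python3 - <<'E'
from h import *
o=robot.get_obs(); print(o["position"],o["time"],o["ft_force"])
a=shot("scene","s5.png");b=shot("wrist","w5.png")
f=lambda p,r:cv2.resize(p["img"][r[0]:r[1],r[2]:r[3],::-1],(400,300))
cv2.imwrite("pics/c5.png",np.hstack([f(a,(150,300,240,440)),f(b,(0,480,0,640))]))
E
```

```text
[0.5819457  0.13106967 0.22126364] 9.0 [-0.08514197 -1.04019311  0.11773432]
```

View pics/c5.png

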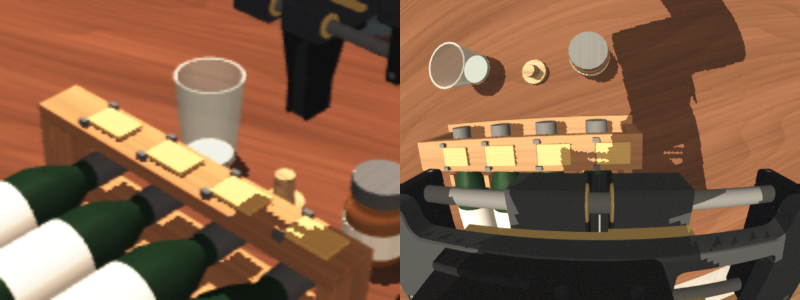

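All four tags lie flat, the glass, jar and stopper stand in place, and the arm is clear of everything.

```bash
python3 -c "
from rig import robot
print(robot.hand_in())"
```

```text
the job is handed in; nothing more can be done
None
```

All four tags were tipped flat in order from the right-hand end, the glass, jar and stopper were left standing in place, and the job is handed in; no verdict came back.

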